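# Put the lids back on the topping crocks

## Robot

A 7-joint arm with a two-finger parallel gripper is mounted at the origin on the work surface. World frame = base frame: x ahead of the robot, y to its left, z up, the work surface at z = 0. Lengths are in m, angles in rad, forces in N, time in s.
With the tool pointing down it reaches from about 0.35 to 0.9 m from the base axis. Payload 19.9 kg.
Tool frame: the origin (TCP) lies on the centre line of the jaws, within the pads' length; the fingertips stand 19 mm ahead of it and the grasp point (between the pads) is the TCP; z points along the fingers, y is the line along which they close (so a half turn about z gives the same grasp; the last joint's range is limited). The gripper opens to 94 mm and grips with 3 to 60 N. Pads are 16 mm wide; open, the fingers measure 119 mm over their backs; the gripper's body (75 mm by 177 mm) begins 78 mm behind the grasp point.
Start: joints at [1.216, 0.417, -0.01, 1.614, 0.005, 1.111, -0.053], TCP at [0.193, -0.594, 0.224] pointing down, gripper open.
Joint ranges: [-2.81, 2.81], [-0.39, 2.02], [-1.27, 1.25], [0.06, 2.57], [-1.19, 4.33], [0.19, 2], [-2.82, 2.82]. Speed limits (rad/s): [1.89, 1.89, 2.39, 2.39, 3.01, 3.01, 3.01].

## Interface

Orientations are given as a 3x3 rotation matrix whose columns are the frame's x, y, z axes.
In Python, from cell import bot gives the robot as it stands. The module is installed in compiled form; this text tells all that it offers.
- The arm moves only by the tool apply_moves, never from a script. Its argument "moves" is a list of rows, each a list of 7 numbers: the shift along the tool's x, y, z in cm, then the turn, a rotation vector about the tool's x, y, z in degrees, then the closure in counts, from 0 (fully open) to 255 (shut). In form: [[dx, dy, dz, wx, wy, wz, jaw], ...]. A call has 1 to 8 rows; each row shifts and turns the commanded pose from where the row before left it, along the tool's axes as they then stand; what a row does not reach is not made up. A row lasts 1/10 s, in which the tool goes at most 50 mm and 8.59 degrees, less where a joint would pass 70% of its speed; a pose out of reach is approached as far as the arm can. A call with a gripper value outside its range is refused whole. The fingers move at their own pace and stop on an object; the grip force is fixed at half the most. Time passes only in rows, so rows that do not move let the fingers close. It gives the time, the measured TCP pose, the force, the opening and the grip force at its end, in the units of the state.
- bot.observe(): the state, without advancing time (a new reading comes with each control period).
- bot.grab_frame(name): name is "scene" or "top"; returns the picture (420x560x3 uint8, blue, green, red); there is no depth.
- bot.calibration(name): a dict with "fx", "fy", "cx", "cy" (pixels), "world_to_cam" (4x4, takes a point from world to camera coordinates). Camera axes: x right, y up, looking along -z (the intrinsics and any distortion apply to the point x, -y, -z); pixel columns grow to the right and rows downward; lengths in m; the calibration is good to about 2 mm. A picture is of the moment at which its call begins. calibration takes no time and is no camera call.
- bot.close_job(): hands the job in; it is judged then, once.
The state is a dict: "time_s": time; "joint_positions": joint angles; "qd": joint speeds; "tau": joint torques, N m; "tool_pos": TCP position; "tcp_rot": TCP orientation; "ft_force": force on the tool from outside, world axes, zero at the start; "torque": the same for the moment, N m; "opening": finger opening in m; "gripper_force": force on a finger pad.
Only numpy, scipy, OpenCV 4.12 (cv2) and the standard library are available. Lean on these libraries where they do the work, as an engineer would, in place of code of your own. Each camera call takes 0.05 s, during which the arm holds its last target. There are 200 camera calls.

## Task

The pastry bench is being closed for the day: put each of the four open topping crocks' own lid back on it, matched by shape and size, so that it drops into the mouth and sits flat on the rim; set the lids down, do not drop them. Leave the crocks standing where they are, and leave alone the middle-sized round lid, whose crock is not here, and the sugar dredger.

Things in the scene. Friction and masses are not known exactly. Their poses are not given: they have to be found in the camera images.
- crock_small: The small round topping crock: an open, white, upright loose vessel, 76 mm across outside, 60 mm high, walls 4 mm thick, about three quarters full of chocolate drops (they lie some 15 mm or more below the rim). Heavy: about 0.45 kg. Origin: centre of its underside, on the bench; z up.
- crock_large: The large round topping crock: an open, white, upright loose vessel, 116 mm across outside, 72 mm high, walls 4 mm thick, about three quarters full of hazelnuts (they lie some 15 mm or more below the rim). Heavy: about 0.9 kg. Origin: centre of its underside, on the bench; z up.
- crock_square: The square topping crock: an open, white, upright loose vessel, 96 x 96 mm outside, 66 mm high, walls 4 mm thick, about three quarters full of brown sugar cubes (they lie some 15 mm or more below the rim). Heavy: about 0.8 kg. Origin: centre of its underside, on the bench; z up.
- crock_oblong: The oblong (rectangular) topping crock: an open, white, upright loose vessel, 136 (x) by 80 mm (y) outside, 56 mm high, walls 4 mm thick, about three quarters full of almonds (they lie some 15 mm or more below the rim). Heavy: about 0.8 kg. Origin: centre of its underside, on the bench; z up.
- lid_small: Small round white lid, loose, 80 g. Plate 80 mm across, 10 to 14 mm above the origin. Under it a 10 mm deep plug: 4 mm play a side in its crock's mouth, tapering 6 mm more to the bottom. Black knob: head 24 mm in diameter, 22 to 42 mm above the origin. Origin: centre of the plug's underside, z up; when seated 10 mm below the rim (50 mm over the crock's origin). Fits at any turn.
- lid_large: Large round white lid, loose, 160 g. Plate 120 mm across, 10 to 14 mm above the origin. Under it a 10 mm deep plug: 4 mm play a side in its crock's mouth, tapering 6 mm more to the bottom. Black knob: head 24 mm in diameter, 22 to 42 mm above the origin. Origin: centre of the plug's underside, z up; when seated 10 mm below the rim (62 mm over the crock's origin). Fits at any turn.
- lid_square: Square white lid, loose, 140 g. Plate 100 x 100 mm, 10 to 14 mm above the origin. Under it a 10 mm deep plug: 4 mm play a side in its crock's mouth, tapering 6 mm more to the bottom. Black knob: head 24 mm in diameter, 22 to 42 mm above the origin. Origin: centre of the plug's underside, z up; when seated 10 mm below the rim (56 mm over the crock's origin). Fits at each quarter turn.
- lid_oblong: Oblong (rectangular) white lid, loose, 150 g. Plate 140 (x) by 84 mm (y), 10 to 14 mm above the origin. Under it a 10 mm deep plug: 4 mm play a side in its crock's mouth, tapering 6 mm more to the bottom. Black bar handle along x: 66 mm long, 12 mm wide, 28 to 42 mm above the origin, on two end posts 46 mm apart. Origin: centre of the plug's underside, z up; when seated 10 mm below the rim (46 mm over the crock's origin). Fits either way round.
- lid_spare: The middle-sized round white lid: plate 100 mm across, with the same knob and make as the others. It belongs to a crock that is not here: leave it lying. Origin: centre of its underside; z up. About 0.12 kg.
- dredger: Steel sugar dredger (shaker), 66 mm in diameter, 100 mm high, loose, standing upright at the edge of the work; to be left alone. Origin: centre of its underside; z up.
There are look-alikes about, which are no part of the job. Leave any green or pink look-alike of the lid_large alone.

How it is judged:
By the outcome, as a careful person would: the job done as asked, in the order asked, and still so for the second after the job is handed in, with the robot touching nothing.
It also fails if it takes over 109 s, if anything falls off the work surface, if the arm or the gripper's body presses on something with over 40 N, if the wrist force passes 120 N, or if a joint passes its speed limit or range.

## Working session

There is one attempt and no reset: what is moved stays moved. The work goes in short steps, Python scripts to look and compute and a tool call to move; the robot and the scene stay as the last step left them, time stands still between calls to the robot, and variables do not carry over. Pictures are saved under pics/ and viewed, at most 14 in all, crops included, and the job is handed in when it is done.

Besides the shell and the picture viewer there is one more tool, called after "Request:" as name(argument=value, ...) on one line, values as JSON. apply_moves: Moves the arm, as the interface text tells. Its arguments: {"type":"object","properties":{"moves":{"type":"array","items":{"type":"array","items":{"type":"number"}}}},"required":["moves"]}

```bash
mkdir -p pics
python3 - <<'E'
from cell import bot
import cv2
o=bot.observe();print({k:(v if not hasattr(v,'tolist') else v.tolist()) for k,v in o.items()})
for n in("top","scene"):
    c=bot.calibration(n);print(n,c)
    f=bot.grab_frame(n);cv2.imwrite(f"pics/{n}0.png",f)
E
```

```text
{'time_s': 0.0, 'joint_positions': [1.2155074877949583, 0.4179601145964835, -0.010305982287846292, 1.61418979342941, 0.004709265253617258, 1.1107030992973201, -0.05302395086656564], 'qd': [0.0004959644582514456, 0.0003028633871698128, -7.459932578359535e-05, 0.0009088953944696917, 0.0002715140135706607, 0.0005977706613414003, -0.0012110678118507415], 'tau': [-0.000985833175946027, -85.12563943862915, 0.6377053074538708, -42.59979844093323, -0.048899429384619, 0.018431036733090878, 8.16351189314446e-05], 'tool_pos': [0.19279068992587234, -0.5941383080220753, 0.22382735217800065], 'tcp_rot': [[0.9511736103689289, 0.30865601780412044, -0.0004749853046456107], [0.30865636729347556, -0.951172930095286, 0.0011419208131454204], [-9.933243313881484e-05, -0.001232772181244762, -0.999999235202616]], 'ft_force': [0.101974155850398, -0.19608110106071358, 0.18670781988705126], 'torque': [-0.01947445798490206, 0.04410859142723525, -0.0029631682126824974], 'gripper_force': 0.0, 'opening': 0.09392972068707428}
top {'fx': 424.97651968774346, 'fy': 424.97651968774346, 'cx': 277.99763183986556, 'cy': 199.66335657544897, 'world_to_cam': array([[ 0.02554047, -0.99967056,  0.00254222,  0.01206043],
       [ 0.98021173,  0.02554252,  0.19629708, -0.51926889],
       [-0.19629735, -0.00252161,  0.98054117, -1.22898808],
       [ 0.        ,  0.        ,  0.        ,  1.        ]])}
scene {'fx': 382.38685081646895, 'fy': 382.38685081646895, 'cx': 285.5972037799029, 'cy': 208.38014326696148, 'world_to_cam': array([[-0.1810102 ,  0.98322831,  0.02230245,  0.0706328 ],
       [-0.63408791, -0.13400859,  0.76156038,  0.31294838],
       [ 0.75177645,  0.12370848,  0.64771011, -1.31482958],
       [ 0.        ,  0.        ,  0.        ,  1.        ]])}
```

View pics/top0.png

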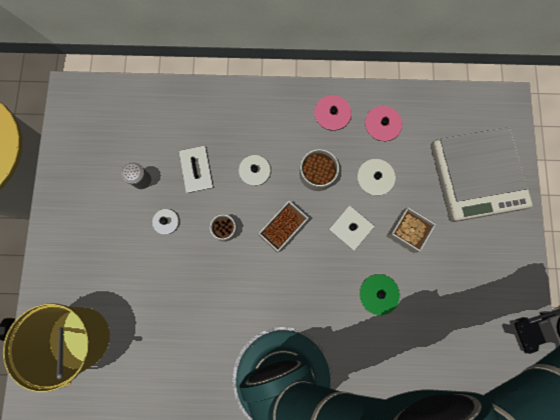

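View pics/scene0.png

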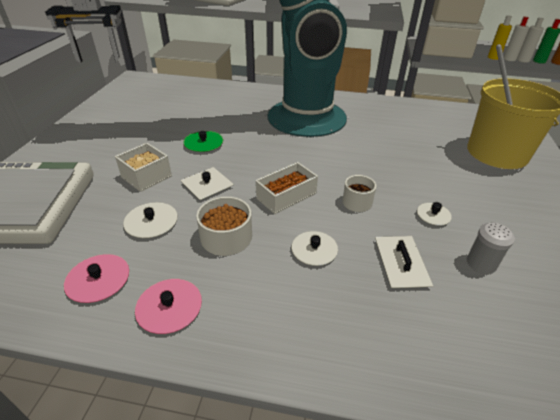

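Top view: pink (333,112) and (384,123), plus green (380,294), are look-alikes. White round candidates are (377,177), (254,169) and (165,221). I'll measure their diameters to name large, spare and small.

```bash
cat > h.py <<'E'
import numpy as np,cv2
from cell import bot
def cast(n,uv,z):
    c=bot.calibration(n);T=np.array(c["world_to_cam"]);R=T[:3,:3];o=-R.T@T[:3,3]
    uv=np.atleast_2d(uv).astype(float)
    d=np.c_[(uv[:,0]-c["cx"])/c["fx"],-(uv[:,1]-c["cy"])/c["fy"],-np.ones(len(uv))]@R
    return (o+d*((z-o[2])/d[:,2])[:,None])[:,:2],o
def white(f,k=4):
    g=cv2.resize(f,None,fx=k,fy=k,interpolation=cv2.INTER_CUBIC)
    return g
def contour(f,uv,half=30,k=4,thr=None):
    """largest bright contour round uv, original pixels"""
    x0,y0=int(uv[0])-half,int(uv[1])-half
    g=cv2.resize(f[y0:y0+2*half,x0:x0+2*half],None,fx=k,fy=k,interpolation=cv2.INTER_CUBIC)
    m=(g.min(2)>(thr or 165)).astype(np.uint8)
    cs,_=cv2.findContours(m,cv2.RETR_EXTERNAL,cv2.CHAIN_APPROX_NONE)
    c=max(cs,key=lambda c:cv2.contourArea(cv2.convexHull(c))).reshape(-1,2)
    return cv2.convexHull(c).reshape(-1,2)/k+[x0,y0]-0.5+0.5/k
def knob(f,uv,half=14,k=4):
    x0,y0=int(uv[0])-half,int(uv[1])-half
    g=cv2.resize(f[y0:y0+2*half,x0:x0+2*half],None,fx=k,fy=k,interpolation=cv2.INTER_CUBIC)
    m=(g.max(2)<70).astype(np.uint8)
    cs,_=cv2.findContours(m,cv2.RETR_EXTERNAL,cv2.CHAIN_APPROX_NONE)
    c=max(cs,key=cv2.contourArea).reshape(-1,2)
    return c/k+[x0,y0]-0.5+0.5/k
def locate(f,uv,z,hx,hy,rnd,thr=None):
    p,o=cast("top",contour(f,uv,thr=thr),z);p=p.astype(np.float32)
    r=cv2.minAreaRect(p);B=cv2.boxPoints(r)
    e=[B[1]-B[0],B[2]-B[1]];e.sort(key=lambda v:-np.linalg.norm(v))
    size=[float(np.linalg.norm(v)) for v in e]
    q=p.mean(0)-o[:2]
    a=(q if rnd else e[0]);a=a/np.linalg.norm(a);b=np.array([-a[1],a[0]])
    c=0
    for ax,h in((a,hx),(b,hy)):
        if ax@q<0: ax=-ax
        s=p@ax
        v=(s.max()+s.min())/2 if (rnd and abs(ax@q)<1e-3) else s.max()-h
        c=c+v*ax
    return c,np.degrees(np.arctan2(a[1],a[0])),size,np.array(r[0])
E
python3 - <<'E'
from h import *
f=cv2.imread("pics/top0.png")
print("grey table",f[200,100],f[250,330],"plate",f[180,390],"wall",f[183,310])
np.set_printoptions(precision=4,suppress=True)
for n,uv,h,hx,hy,rd in[("large",(320,169),.072,.058,.058,1),("small",(223,226),.06,.038,.038,1),("oblong",(285,226),.056,.068,.04,0),("square",(412,230),.066,.048,.048,0)]:
    print("crock",n,*locate(f,uv,h,hx,hy,rd))
for n,uv,h,rd in[("large?",(377,177),.06,1),("spare?",(254,169),.05,1),("small?",(165,221),.04,1),("square",(352,228),.05,0),("oblong",(196,169),.07,0)]:
    c=locate(f,uv,.014,h,.042 if n=="oblong" else h,rd)
    k,_=cast("top",knob(f,uv),.036); kr=cv2.minAreaRect(k.astype(np.float32))
    print("lid",n,c[0],c[1],c[2],c[3],"knob",np.array(kr[0]),kr[1:])
g=[cv2.resize(f[y-30:y+30,x-45:x+45],(360,240),interpolation=2) for x,y in((377,177),(254,169),(165,221),(196,169))]
cv2.imwrite("pics/crop0.png",np.vstack([np.hstack(g[:2]),np.hstack(g[2:])]))
E
```

```text
grey table [129 133 136] [126 129 132] plate [173 190 191] wall [163 164 164]
crock large [ 0.5132 -0.0779] -22.159552486340203 [0.023138606920838356, 0.0015326016582548618] [ 0.5622 -0.0981]
crock small [0.3953 0.1951] 53.55449891081375 [0.02971009351313114, 0.005510751623660326] [0.4087 0.2147]
crock oblong [0.4444 0.0234] -53.293037 [0.022490955889225006, 0.004893695004284382] [0.5085 0.0003]
crock square [ 0.4465 -0.3497] 67.43788 [0.008720302022993565, 0.0023100480902940035] [ 0.473  -0.4079]
lid large? [ 0.6075 -0.2786] -40.76832222373242 [0.11604389548301697, 0.11508548259735107] [ 0.6089 -0.2797] knob [ 0.6072 -0.28  ] ((0.020635925233364105, 0.023841941729187965), 44.2857551574707)
lid spare? [0.6195 0.1039] 13.45367938245613 [0.09603933990001678, 0.09522757679224014] [0.621  0.1043] knob [0.6195 0.1019] ((0.02411671355366707, 0.021678084507584572), 2.0025370121002197)
lid small? [0.4488 0.3707] 62.09930574386875 [0.0770169049501419, 0.0758945494890213] [0.4501 0.3721] knob [0.449  0.3695] ((0.02565004862844944, 0.020651526749134064), 65.31453704833984)
lid square [ 0.4455 -0.2002] 50.60983 [0.09817802906036377, 0.09807746112346649] [ 0.4457 -0.2015] knob [ 0.4455 -0.2016] ((0.020495545119047165, 0.022854911163449287), 45.34103775024414)
lid oblong [0.6188 0.2888] 13.500721 [0.13861578702926636, 0.08301583677530289] [0.6194 0.2895] knob [0.6174 0.2863] ((0.07024853676557541, 0.014209182932972908), 14.129266738891602)
```

View pics/crop0.png

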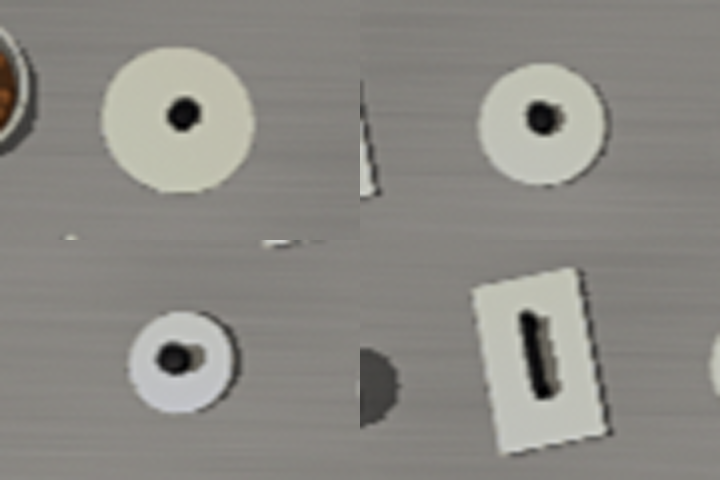

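The crops confirm it: (377,177) is about 116 mm, so large; (254,169) about 96 mm, so spare; (165,221) about 77 mm, so small. The crock masks need a lower threshold.

```bash
sed -i 's/m=(g.min(2)>(thr or 165)).astype(np.uint8)/m=(g.min(2)>(thr or 165)).astype(np.uint8)\n    if thr: m|=(g.max(2).astype(int)-g.min(2)>35).astype(np.uint8)/' h.py
python3 - <<'E'
from h import *
f=cv2.imread("pics/top0.png")
np.set_printoptions(precision=4,suppress=True)
for t in(140,147,154):
  for n,uv,h,hx,hy,rd in[("large",(320,169),.072,.058,.058,1),("small",(223,226),.06,.038,.038,1),("oblong",(285,226),.056,.068,.04,0),("square",(412,230),.066,.048,.048,0)]:
    print(t,"crock",n,*locate(f,uv,h,hx,hy,rd,t))
g=[cv2.resize(f[y-30:y+30,x-45:x+45],(360,240),interpolation=2) for x,y in((320,169),(223,226),(285,226),(412,230))]
for i,(uv) in enumerate(((320,169),(223,226),(285,226),(412,230))):
    c=((contour(f,uv,thr=147)-[uv[0]-45,uv[1]-30])*4).astype(np.int32); cv2.polylines(g[i],[c],True,(0,255,0),1)
cv2.imwrite("pics/crop1.png",np.vstack([np.hstack(g[:2]),np.hstack(g[2:])]))
E
```

```text
140 crock large [ 0.6029 -0.0915] -19.32719808322369 [0.09682814031839371, 0.09376239776611328] [ 0.6133 -0.095 ]
140 crock small [0.4316 0.1897] 46.28684779306498 [0.07754503190517426, 0.05858148634433746] [0.436  0.1975]
140 crock oblong [0.4425 0.0088] -40.904835 [0.13734029233455658, 0.08100314438343048] [0.4417 0.0089]
140 crock square [ 0.4343 -0.3612] 58.559826 [0.08138172328472137, 0.07968072593212128] [ 0.4375 -0.3717]
147 crock large [ 0.6029 -0.0915] -19.32719808322369 [0.09682814031839371, 0.09376239776611328] [ 0.6133 -0.095 ]
147 crock small [0.4368 0.1838] 42.84212244681701 [0.06963399797677994, 0.026182986795902252] [0.4561 0.194 ]
147 crock oblong [0.4417 0.0088] -40.908478 [0.13640807569026947, 0.08034569025039673] [0.4414 0.0088]
147 crock square [ 0.4343 -0.3612] 58.559826 [0.08138172328472137, 0.07968072593212128] [ 0.4375 -0.3717]
154 crock large [ 0.6029 -0.0915] -19.32719808322369 [0.09682814031839371, 0.09376239776611328] [ 0.6133 -0.095 ]
154 crock small [0.4114 0.1862] 48.96403945795157 [0.05494260415434837, 0.025271056219935417] [0.4169 0.1938]
154 crock oblong [0.441  0.0087] -40.910454 [0.13572077453136444, 0.07792221754789352] [0.4418 0.0094]
154 crock square [ 0.4343 -0.3612] 58.559826 [0.08138172328472137, 0.07968072593212128] [ 0.4375 -0.3717]
```

View pics/crop1.png

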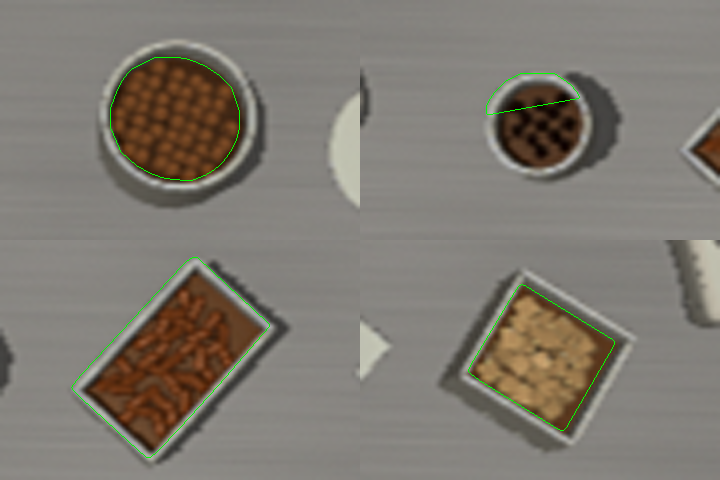

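```bash
sed -i 's/    if thr: m|=\(.*\)$/    if thr: m=cv2.morphologyEx(m|\1,cv2.MORPH_CLOSE,np.ones((13,13),np.uint8))/' h.py
python3 - <<'E'
from h import *
f=cv2.imread("pics/top0.png")
np.set_printoptions(precision=4,suppress=True)
for t in(145,152):
  for n,uv,h,hx,hy,rd in[("large",(320,169),.072,.058,.058,1),("small",(223,226),.06,.038,.038,1),("oblong",(285,226),.056,.068,.04,0),("square",(412,230),.066,.048,.048,0)]:
    print(t,"crock",n,*locate(f,uv,h,hx,hy,rd,t))
g=[cv2.resize(f[y-30:y+30,x-45:x+45],(360,240),interpolation=2) for x,y in((320,169),(223,226),(285,226),(412,230))]
for i,(uv) in enumerate(((320,169),(223,226),(285,226),(412,230))):
    c=((contour(f,uv,thr=147)-[uv[0]-45,uv[1]-30]+.5)*4).astype(np.int32); cv2.polylines(g[i],[c],True,(0,255,0),1)
cv2.imwrite("pics/crop2.png",np.vstack([np.hstack(g[:2]),np.hstack(g[2:])]))
E
```

```text
145 crock large [ 0.6183 -0.0951] -17.96426205933989 [0.11573562026023865, 0.11465109884738922] [ 0.6178 -0.0953]
145 crock small [0.4318 0.1895] 46.136167624808266 [0.07480555027723312, 0.0728839635848999] [0.4317 0.1901]
145 crock oblong [0.4419 0.009 ] -40.987965 [0.13672122359275818, 0.08071015030145645] [0.4414 0.009 ]
145 crock square [ 0.4393 -0.3762] -31.163437 [0.0966428741812706, 0.0965784564614296] [ 0.4391 -0.3757]
152 crock large [ 0.6178 -0.095 ] -18.138719725941687 [0.11461134999990463, 0.11299939453601837] [ 0.6171 -0.0952]
152 crock small [0.4314 0.1891] 46.66958218730325 [0.0725371316075325, 0.07214974611997604] [0.4321 0.1897]
152 crock oblong [0.4412 0.009 ] -40.99136 [0.13569916784763336, 0.0801059901714325] [0.4412 0.0088]
152 crock square [ 0.4391 -0.3755] -31.059303 [0.09580390900373459, 0.09574929624795914] [ 0.4392 -0.3757]
```

View pics/crop2.png

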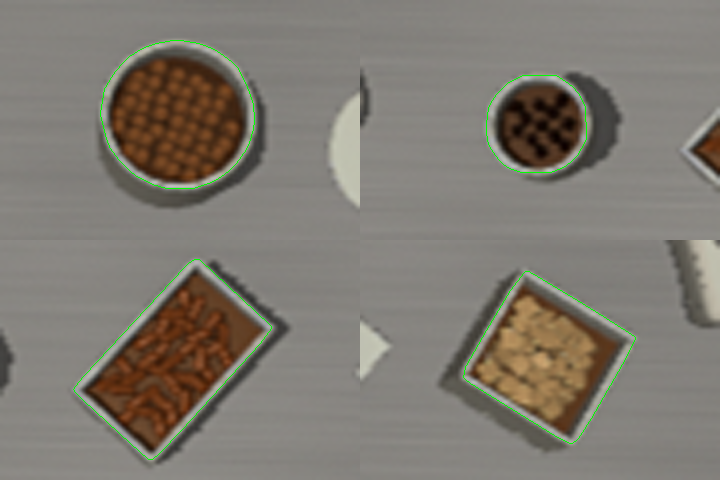

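The contours now trace the rims well and the sizes agree. Poses are good enough, so I'll start with the square lid.

Create g.py:
```python
import sys,numpy as np
from cell import bot
np.set_printoptions(precision=2,suppress=True)
P=dict(Lsq=(.4455,-.2012),Csq=(.4392,-.3758),Lla=(.6075,-.2793),Cla=(.618,-.0951),Lob=(.618,.2885),Cob=(.4415,.009),Lsm=(.449,.3703),Csm=(.4317,.1897))
o=bot.observe();p=np.array(o["tool_pos"]);R=np.array(o["tcp_rot"])
print("t %.2f"%o["time_s"],"pos",p*100,"yaw %.1f"%np.degrees(np.arctan2(R[1,0],R[0,0])),"z",R[:,2]*100,"open %.3f"%o["opening"],"gf %.1f"%o["gripper_force"],"F",np.array(o["ft_force"]),"q",np.array(o["joint_positions"]))
for n in sys.argv[1:]:
    d=R.T@(np.r_[P[n],p[2]]-p)*100
    print(n,"tool shift cm",d[:2])
```

```text
(no output)
```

Request:
apply_moves(moves=[[3.6,-3,0,0,0,0,128],[3.6,-3,0,0,0,0,128],[3.6,-3,0,0,0,0,128],[3.6,-3,0,0,0,0,128],[3.6,-3,0,0,0,0,128],[3.6,-3,0,0,0,0,128],[3.6,-3,0,0,0,0,128],[3.6,-3,0,0,0,0,128]])

```text
time_s: 0.9
tool_pos: [0.3933, -0.2755, 0.2244]
tcp_rot: [[0.951, 0.309, -0.0], [0.309, -0.951, -0.0], [-0.0, 0.0, -1.0]]
ft_force: [1.4, -0.0, -0.4]
opening: 0.0469
gripper_force: 0.0
```

```bash
python3 g.py Lsq Csq
```

```text
t 0.90 pos [ 39.33 -27.55  22.44] yaw 18.0 z [  -0.01   -0.01 -100.  ] open 0.047 gf 0.0 F [ 1.42 -0.   -0.39] q [ 0.75  0.17 -0.22  1.96  0.04  1.02 -0.75]
Lsq tool shift cm [ 7.26 -5.46]
Csq tool shift cm [ 1.27 10.96]
```

Request:
apply_moves(moves=[[2.42,-1.82,0,0,0,0,128],[2.42,-1.82,0,0,0,0,128],[2.42,-1.82,2,0,0,0,128],[0,0,4,0,0,0,128],[0,0,4,0,0,0,128],[0,0,4,0,0,0,128],[0,0,2,0,0,0,128],[0,0,0,0,0,0,128]])

```text
time_s: 1.7
tool_pos: [0.4434, -0.2021, 0.062]
tcp_rot: [[0.951, 0.309, -0.004], [0.309, -0.951, 0.002], [-0.003, -0.003, -1.0]]
ft_force: [-0.2, -0.0, 0.3]
opening: 0.0465
gripper_force: 0.0
```

```bash
python3 g.py Lsq Csq; python3 -c "
from h import *
f=bot.grab_frame('scene');cv2.imwrite('pics/s1.png',cv2.resize(f[90:260,100:320],None,fx=3,fy=3,interpolation=2))"
```

```text
t 1.70 pos [ 44.34 -20.21   6.2 ] yaw 18.0 z [  -0.44    0.22 -100.  ] open 0.047 gf 0.0 F [-0.24 -0.    0.31] q [ 0.58  0.42 -0.26  2.07  0.17  0.68 -1.04]
Lsq tool shift cm [ 0.23 -0.02]
Csq tool shift cm [-5.76 16.39]
```

View pics/s1.png

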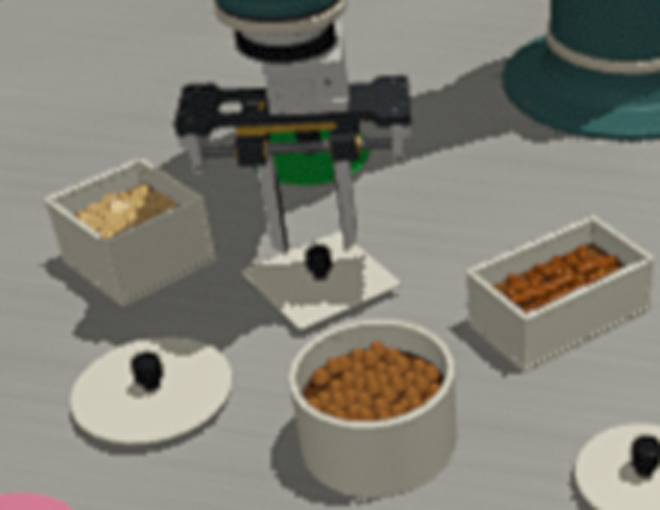

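The fingers at crop pixels (285,245) and (348,245) straddle the knob at (317,260). I'll lower and close.

Request:
apply_moves(moves=[[0.2,0,1.2,0,0,0,128],[0,0,1.2,0,0,0,128],[0,0,0,0,0,0,255],[0,0,0,0,0,0,255],[0,0,0,0,0,0,255],[0,0,0,0,0,0,255],[0,0,0,0,0,0,255],[0,0,0,0,0,0,255]])

```text
time_s: 2.55
tool_pos: [0.4471, -0.2024, 0.0408]
tcp_rot: [[0.951, 0.309, 0.0], [0.309, -0.951, -0.0], [0.0, 0.0, -1.0]]
ft_force: [-1.2, 0.7, 7.8]
opening: 0.0231
gripper_force: 30.0
```

```bash
python3 g.py Lsq Csq
```

```text
t 2.55 pos [ 44.71 -20.24   4.08] yaw 18.0 z [   0.04   -0.02 -100.  ] open 0.023 gf 30.0 F [-1.18  0.68  7.75] q [ 0.57  0.47 -0.24  2.07  0.19  0.63 -1.06]
Lsq tool shift cm [-0.11 -0.16]
Csq tool shift cm [-6.1  16.25]
```

Request:
apply_moves(moves=[[0,0,-2,0,0,0,255],[0,0,-4,0,0,0,255],[0,0,-4,0,0,0,255],[-2,5.4,0,0,0,0,255],[-2,5.4,0,0,0,0,255],[-2,5.4,0,0,0,0,255],[0,0,0,0,0,-8.3,255],[0,0,0,0,0,0,255]])

```text
time_s: 3.35
tool_pos: [0.4401, -0.353, 0.14]
tcp_rot: [[0.896, 0.444, -0.0], [0.444, -0.896, 0.001], [-0.0, -0.001, -1.0]]
ft_force: [0.7, -0.1, -1.8]
opening: 0.0232
gripper_force: 30.0
```

```bash
python3 g.py Csq; python3 -c "
from h import *
f=bot.grab_frame('scene');cv2.imwrite('pics/s2.png',cv2.resize(f[60:230,60:280],None,fx=3,fy=3,interpolation=2))"
```

```text
t 3.35 pos [ 44.01 -35.3   14.  ] yaw 26.3 z [  -0.05    0.07 -100.  ] open 0.023 gf 30.0 F [ 0.68 -0.14 -1.83] q [ 0.82  0.42 -0.25  1.84  0.13  0.9  -0.6 ]
Csq tool shift cm [-1.09  2.  ]
```

View pics/s2.png

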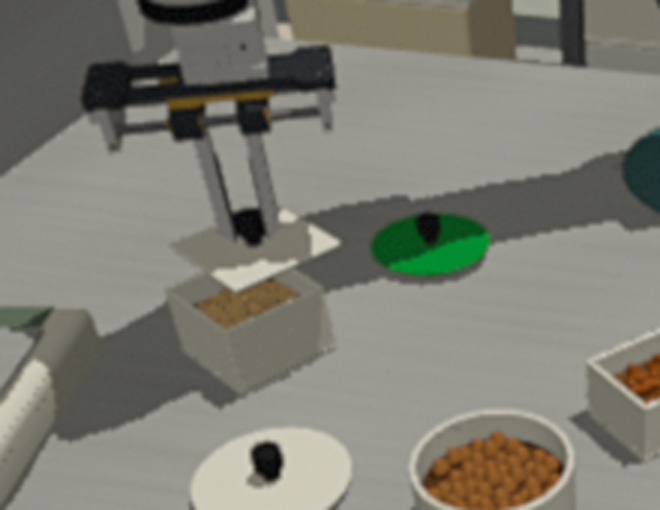

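Request:
apply_moves(moves=[[-1.05,2.0,0,0,0,0,255],[0,0,1.5,0,0,0,255],[0,0,1.3,0,0,0,255],[0,0,0,0,0,0,255],[0,0,0.5,0,0,0,255],[0,0,0.5,0,0,0,255],[0,0,0.3,0,0,0,255],[0,0,0,0,0,0,255]])

```text
time_s: 4.2
tool_pos: [0.4401, -0.3745, 0.0991]
tcp_rot: [[0.897, 0.443, -0.0], [0.443, -0.897, 0.0], [-0.0, -0.001, -1.0]]
ft_force: [-0.0, -0.2, -1.0]
opening: 0.023
gripper_force: 30.0
```

```bash
python3 g.py Csq
```

```text
t 4.20 pos [ 44.01 -37.45   9.91] yaw 26.3 z [  -0.04    0.04 -100.  ] open 0.023 gf 30.0 F [-0.02 -0.22 -1.  ] q [ 0.83  0.49 -0.23  1.83  0.15  0.84 -0.58]
Csq tool shift cm [-0.13  0.07]
```

Request:
apply_moves(moves=[[0,0,0.15,0,0,0,255],[0,0,0.1,0,0,0,255],[0,0,0.1,0,0,0,255],[0,0,0,0,0,0,255]])

```text
time_s: 4.6
tool_pos: [0.4403, -0.3749, 0.0968]
tcp_rot: [[0.897, 0.443, 0.0], [0.443, -0.897, -0.0], [-0.0, 0.0, -1.0]]
ft_force: [-4.7, 3.8, 12.8]
opening: 0.0232
gripper_force: 30.0
```

Contact came at the expected seat height. I'll release and rise, then move to the large lid.

Request:
apply_moves(moves=[[0,0,0,0,0,0,128],[0,0,0,0,0,0,128],[0,0,0,0,0,0,128],[0,0,-2,0,0,0,128],[0,0,-4,0,0,0,128],[0,0,-2,0,0,0,128],[0,0,0,0,0,0,128]])

```text
time_s: 5.3
tool_pos: [0.4413, -0.3756, 0.1788]
tcp_rot: [[0.897, 0.443, 0.003], [0.443, -0.897, -0.003], [0.002, 0.004, -1.0]]
ft_force: [0.3, 0.3, -0.3]
opening: 0.0467
gripper_force: 0.0
```

```bash
python3 g.py Lla
```

```text
t 5.30 pos [ 44.13 -37.56  17.88] yaw 26.3 z [   0.33   -0.29 -100.  ] open 0.047 gf 0.0 F [ 0.27  0.29 -0.34] q [ 0.85  0.39 -0.25  1.77  0.11  0.99 -0.56]
Lla tool shift cm [19.17 -1.28]
```

Request:
apply_moves(moves=[[4.8,-0.32,0,0,0,0,128],[4.8,-0.32,0,0,0,0,128],[4.8,-0.32,0,0,0,0,128],[4.77,-0.32,1,0,0,0,128],[0,0,4,0,0,0,128],[0,0,4,0,0,0,128],[0,0,2.5,0,0,0,128],[0,0,0,0,0,0,128]])

```text
time_s: 6.1
tool_pos: [0.604, -0.2774, 0.0564]
tcp_rot: [[0.897, 0.443, -0.006], [0.443, -0.897, 0.003], [-0.004, -0.005, -1.0]]
ft_force: [-0.2, -0.0, 0.2]
opening: 0.0469
gripper_force: 0.0
```

```bash
python3 g.py Lla
```

```text
t 6.10 pos [ 60.4  -27.74   5.64] yaw 26.3 z [  -0.62    0.28 -100.  ] open 0.047 gf 0.0 F [-0.21 -0.03  0.23] q [ 0.56  0.69 -0.25  1.61  0.21  0.88 -0.88]
Lla tool shift cm [0.22 0.33]
```

Request:
apply_moves(moves=[[0.1,0.2,0.8,0,0,0,128],[0,0,0.7,0,0,0,128],[0,0,0,0,0,0,255],[0,0,0,0,0,0,255],[0,0,0,0,0,0,255],[0,0,0,0,0,0,255],[0,0,0,0,0,0,255]])

```text
time_s: 6.8
tool_pos: [0.6085, -0.2799, 0.0466]
tcp_rot: [[0.897, 0.443, 0.001], [0.443, -0.897, -0.0], [0.001, 0.001, -1.0]]
ft_force: [-1.5, 0.4, 7.4]
opening: 0.0232
gripper_force: 30.0
```

```bash
python3 g.py Lla Cla
```

```text
t 6.80 pos [ 60.85 -27.99   4.66] yaw 26.3 z [   0.07   -0.03 -100.  ] open 0.023 gf 30.0 F [-1.48  0.42  7.38] q [ 0.56  0.7  -0.25  1.61  0.21  0.86 -0.88]
Lla tool shift cm [-0.06 -0.1 ]
Cla tool shift cm [  9.04 -16.15]
```

Request:
apply_moves(moves=[[0,0,-2,0,0,0,255],[0,0,-4,0,0,0,255],[0,0,-4,0,0,0,255],[2.25,-4.04,-1,0,0,0,255],[2.25,-4.04,0,0,0,0,255],[2.25,-4.04,0,0,0,0,255],[2.25,-4.04,0,0,0,0,255],[0,0,0,0,0,0,255]])

```text
time_s: 7.6
tool_pos: [0.6177, -0.0873, 0.1564]
tcp_rot: [[0.893, 0.45, 0.001], [0.45, -0.893, 0.003], [0.002, -0.002, -1.0]]
ft_force: [-0.4, 0.3, -1.6]
opening: 0.0232
gripper_force: 30.0
```

Request:
apply_moves(moves=[[0,0,0,0,0,0,255]])

```text
time_s: 7.7
tool_pos: [0.6174, -0.094, 0.1561]
tcp_rot: [[0.896, 0.445, -0.0], [0.445, -0.896, 0.0], [-0.0, -0.0, -1.0]]
ft_force: [-0.2, -0.9, -1.1]
opening: 0.023
gripper_force: 30.0
```

```bash
python3 g.py Cla; python3 -c "
from h import *
f=bot.grab_frame('scene');cv2.imwrite('pics/s3.png',cv2.resize(f[110:300,100:320],None,fx=3,fy=3,interpolation=2))"
```

```text
t 7.70 pos [61.74 -9.4  15.61] yaw 26.4 z [  -0.    0. -100.] open 0.023 gf 30.0 F [-0.17 -0.86 -1.15] q [ 0.34  0.5  -0.32  1.67  0.18  1.   -1.15]
Cla tool shift cm [0.01 0.13]
```

View pics/s3.png

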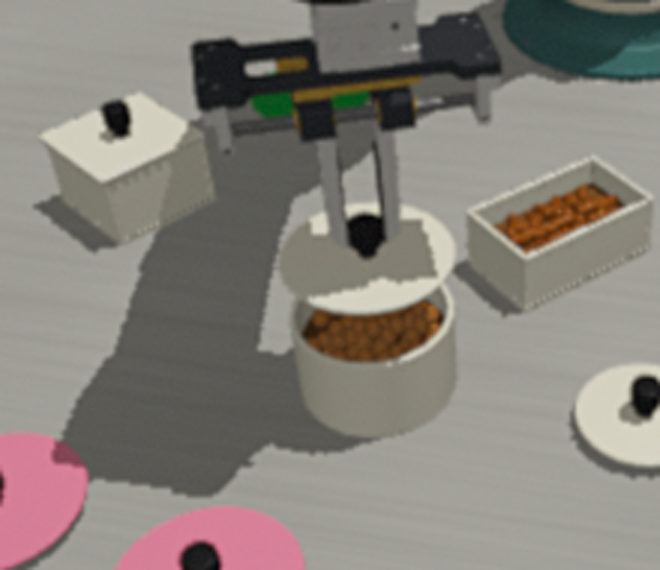

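The square lid sits flat on its crock at (120,140). The large lid, knob at (367,235), hangs level over its crock at (375,330). I'll lower it.

Request:
apply_moves(moves=[[0,0.05,2,0,0,0,255],[0,0,1.2,0,0,0,255],[0,0,0,0,0,0,255],[0,0,0.5,0,0,0,255],[0,0,0.5,0,0,0,255],[0,0,0.3,0,0,0,255],[0,0,0,0,0,0,255]])

```text
time_s: 8.45
tool_pos: [0.6174, -0.0955, 0.1107]
tcp_rot: [[0.897, 0.443, -0.0], [0.443, -0.897, 0.0], [-0.0, -0.0, -1.0]]
ft_force: [0.3, -0.8, -0.8]
opening: 0.0232
gripper_force: 30.0
```

Request:
apply_moves(moves=[[0,0,0.1,0,0,0,255],[0,0,0.1,0,0,0,255],[0,0,0.1,0,0,0,255],[0,0,0,0,0,0,255]])

```text
time_s: 8.85
tool_pos: [0.6177, -0.0954, 0.1086]
tcp_rot: [[0.897, 0.443, 0.0], [0.443, -0.897, -0.0], [0.0, 0.0, -1.0]]
ft_force: [-4.1, 0.2, 7.0]
opening: 0.0233
gripper_force: 30.0
```

```bash
python3 g.py Cla
```

```text
t 8.85 pos [61.77 -9.54 10.86] yaw 26.3 z [   0.04   -0.02 -100.  ] open 0.023 gf 30.0 F [-4.15  0.24  7.01] q [ 0.33  0.56 -0.3   1.7   0.2   0.91 -1.17]
Cla tool shift cm [ 0.04 -0.02]
```

Seated at the expected 0.1086. I'll release, rise and turn to 13.6° for the oblong bar.

Request:
apply_moves(moves=[[0,0,0,0,0,0,128],[0,0,0,0,0,0,128],[0,0,0,0,0,0,128],[0,0,-2,0,0,0,128],[0,0,-4,0,0,0,128],[0,0,-2,0,0,6.35,128],[0,0,0,0,0,6.35,128],[0,0,0,0,0,0,128]])

```text
time_s: 9.65
tool_pos: [0.6178, -0.0955, 0.1885]
tcp_rot: [[0.973, 0.233, 0.001], [0.233, -0.973, -0.0], [0.001, 0.001, -1.0]]
ft_force: [-0.2, 0.1, -0.1]
opening: 0.0465
gripper_force: 0.0
```

```bash
python3 g.py Lob
```

```text
t 9.65 pos [61.78 -9.55 18.85] yaw 13.5 z [   0.09   -0.04 -100.  ] open 0.046 gf 0.0 F [-0.22  0.06 -0.14] q [ 0.31  0.47 -0.28  1.64  0.14  1.05 -1.34]
Lob tool shift cm [  8.96 -37.34]
```

Request:
apply_moves(moves=[[1.12,-4.67,0,0,0,0,128],[1.12,-4.67,0,0,0,0,128],[1.12,-4.67,0,0,0,0,128],[1.12,-4.67,0,0,0,0,128],[1.12,-4.67,0,0,0,0,128],[1.12,-4.67,0,0,0,0,128],[1.12,-4.67,0,0,0,0,128],[1.12,-4.67,0,0,0,0,128]])

```text
time_s: 10.45
tool_pos: [0.6164, 0.2905, 0.1872]
tcp_rot: [[0.971, 0.238, -0.001], [0.238, -0.971, -0.0], [-0.001, 0.0, -1.0]]
ft_force: [1.4, -0.2, 1.1]
opening: 0.0468
gripper_force: 0.0
```

Request:
apply_moves(moves=[[0,0,0,0,0,0,128],[0,0,4,0,0,0,128],[0,0,4,0,0,0,128],[0,0,4,0,0,0,128],[0,0,0,0,0,0,128],[0,0,0,0,0,0,128]])

```text
time_s: 11.05
tool_pos: [0.6168, 0.2888, 0.0683]
tcp_rot: [[0.972, 0.237, -0.001], [0.237, -0.972, -0.0], [-0.001, -0.0, -1.0]]
ft_force: [-0.0, 0.8, 0.8]
opening: 0.0468
gripper_force: 0.0
```

```bash
python3 g.py Lob
```

```text
t 11.05 pos [61.68 28.88  6.83] yaw 13.7 z [  -0.11   -0.   -100.  ] open 0.047 gf 0.0 F [-0.03  0.82  0.76] q [-0.26  0.7  -0.32  1.56  0.26  0.92 -2.  ]
Lob tool shift cm [0.11 0.06]
```

Request:
apply_moves(moves=[[0.1,0,1.4,0,0,0,128],[0,0,1.2,0,0,0,128],[0,0,0,0,0,0,255],[0,0,0,0,0,0,255],[0,0,0,0,0,0,255],[0,0,0,0,0,0,255],[0,0,0,0,0,0,255],[0,0,0,0,0,0,255]])

```text
time_s: 11.85
tool_pos: [0.6181, 0.2891, 0.0424]
tcp_rot: [[0.972, 0.235, 0.0], [0.235, -0.972, 0.0], [0.0, -0.0, -1.0]]
ft_force: [-1.6, 1.3, 3.9]
opening: 0.0118
gripper_force: 30.0
```

```bash
python3 g.py Lob Cob
```

```text
t 11.85 pos [61.81 28.91  4.24] yaw 13.6 z [   0.04    0.03 -100.  ] open 0.012 gf 30.0 F [-1.58  1.32  3.92] q [-0.27  0.74 -0.31  1.57  0.27  0.88 -2.01]
Lob tool shift cm [-0.02  0.05]
Cob tool shift cm [-23.74  23.08]
```

Request:
apply_moves(moves=[[0,0,-2,0,0,0,255],[0,0,-4,0,0,0,255],[0,0,-4,0,0,0,255],[-2.97,2.885,-1,0,0,0,255],[-2.97,2.885,0,0,0,0,255],[-2.97,2.885,0,0,0,0,255],[-2.97,2.885,0,0,0,0,255],[-2.97,2.885,0,0,0,0,255]])

```text
time_s: 12.65
tool_pos: [0.5062, 0.1124, 0.1519]
tcp_rot: [[0.972, 0.235, -0.0], [0.235, -0.972, -0.0], [-0.0, 0.0, -1.0]]
ft_force: [-0.1, -0.1, -1.5]
opening: 0.0116
gripper_force: 30.0
```

Request:
apply_moves(moves=[[-2.97,2.885,0,0,0,0,255],[-2.97,2.885,0,0,0,0,255],[-2.97,2.885,0,0,0,0,255],[0,0,0,0,0,8,255],[0,0,0,0,0,8,255],[0,0,0,0,0,8,255],[0,0,0,0,0,8,255],[0,0,0,0,0,8,255]])

```text
time_s: 13.45
tool_pos: [0.441, 0.0088, 0.152]
tcp_rot: [[0.893, -0.45, 0.0], [-0.45, -0.893, 0.0], [-0.0, -0.0, -1.0]]
ft_force: [-0.9, 0.0, -2.6]
opening: 0.0118
gripper_force: 30.0
```

Request:
apply_moves(moves=[[0,0,0,0,0,8,255],[0,0,0,0,0,6.6,255],[0,0,0,0,0,0,255],[0,0,0,0,0,0,255]])

```text
time_s: 13.85
tool_pos: [0.4411, 0.0089, 0.152]
tcp_rot: [[0.757, -0.653, -0.0], [-0.653, -0.757, -0.0], [-0.0, 0.0, -1.0]]
ft_force: [0.6, -0.8, -2.1]
opening: 0.0121
gripper_force: 30.0
```

```bash
python3 g.py Cob; python3 -c "
from h import *
f=bot.grab_frame('scene');cv2.imwrite('pics/s4.png',cv2.resize(f[90:260,180:400],None,fx=3,fy=3,interpolation=2))"
```

```text
t 13.85 pos [44.11  0.89 15.2 ] yaw -40.8 z [  -0.   -0. -100.] open 0.012 gf 30.0 F [ 0.58 -0.8  -2.13] q [ 0.1   0.19 -0.21  2.12  0.05  0.84 -2.42]
Cob tool shift cm [ 0.02 -0.04]
```

View pics/s4.png

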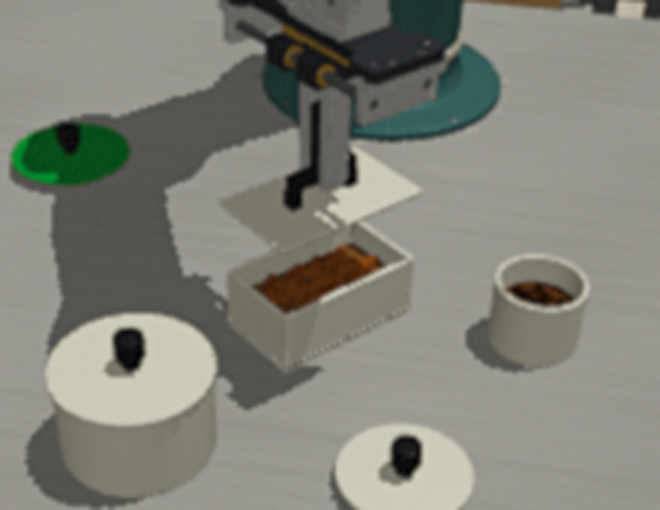

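The large lid is seated flat at (130,365), and the oblong lid at (320,195) is aligned over its crock at (320,290). I'll lower it.

Request:
apply_moves(moves=[[0,0,2.5,0,0,0,255],[0,0,2.3,0,0,0,255],[0,0,0,0,0,0,255],[0,0,0.5,0,0,0,255],[0,0,0.5,0,0,0,255],[0,0,0.3,0,0,0,255],[0,0,0,0,0,0,255]])

```text
time_s: 14.6
tool_pos: [0.4412, 0.0088, 0.091]
tcp_rot: [[0.755, -0.656, 0.0], [-0.656, -0.755, 0.0], [0.0, -0.0, -1.0]]
ft_force: [0.3, -0.1, -2.2]
opening: 0.0119
gripper_force: 30.0
```

Request:
apply_moves(moves=[[0,0,0.1,0,0,0,255],[0,0,0.1,0,0,0,255],[0,0,0.1,0,0,0,255],[0,0,0,0,0,0,255]])

```text
time_s: 15.0
tool_pos: [0.4413, 0.0088, 0.0883]
tcp_rot: [[0.754, -0.656, 0.0], [-0.656, -0.754, -0.0], [0.0, -0.0, -1.0]]
ft_force: [-3.3, -0.6, 8.3]
opening: 0.0117
gripper_force: 30.0
```

```bash
python3 g.py Cob
```

```text
t 15.00 pos [44.13  0.88  8.83] yaw -41.0 z [   0.02   -0.01 -100.  ] open 0.012 gf 30.0 F [-3.3  -0.61  8.28] q [ 0.08  0.3  -0.2   2.16  0.09  0.68 -2.46]
Cob tool shift cm [ 0.   -0.03]
```

Request:
apply_moves(moves=[[0,0,0,0,0,0,128],[0,0,0,0,0,0,128],[0,0,0,0,0,0,128],[0,0,-2,0,0,0,128],[0,0,-4,0,0,0,128],[0,0,-3,0,0,0,128],[0,0,0,0,0,-8.5,128],[0,0,0,0,0,-8.5,128]])

```text
time_s: 15.8
tool_pos: [0.4416, 0.0088, 0.1789]
tcp_rot: [[0.916, -0.402, 0.002], [-0.402, -0.916, -0.0], [0.002, -0.001, -1.0]]
ft_force: [0.4, 0.9, -0.7]
opening: 0.0466
gripper_force: 0.0
```

Request:
apply_moves(moves=[[0,0,0,0,0,-8.5,128],[0,0,0,0,0,-8.5,128],[0,0,0,0,0,-8.5,128],[0,0,0,0,0,-8.5,128],[0,0,0,0,0,-8.5,128],[0,0,0,0,0,0,128]])

```text
time_s: 16.4
tool_pos: [0.4411, 0.0088, 0.1779]
tcp_rot: [[0.948, 0.32, -0.0], [0.32, -0.948, 0.0], [-0.0, -0.0, -1.0]]
ft_force: [-0.2, -0.8, -0.1]
opening: 0.0468
gripper_force: 0.0
```

```bash
python3 g.py Lsm
```

```text
t 16.40 pos [44.11  0.88 17.79] yaw 18.6 z [  -0.01    0.01 -100.  ] open 0.047 gf 0.0 F [-0.15 -0.8  -0.09] q [ 0.2   0.16 -0.32  2.09  0.06  0.9  -1.4 ]
Lsm tool shift cm [ 12.31 -34.  ]
```

Request:
apply_moves(moves=[[1.54,-4.25,0,0,0,0,128],[1.54,-4.25,0,0,0,0,128],[1.54,-4.25,0,0,0,0,128],[1.54,-4.25,0,0,0,0,128],[1.54,-4.25,0,0,0,0,128],[1.54,-4.25,0,0,0,0,128],[1.54,-4.25,0,0,0,0,128],[1.53,-4.25,0,0,0,0,128]])

```text
time_s: 17.2
tool_pos: [0.45, 0.372, 0.1779]
tcp_rot: [[0.95, 0.311, 0.0], [0.311, -0.95, -0.0], [-0.0, 0.0, -1.0]]
ft_force: [0.6, 0.5, 0.2]
opening: 0.0468
gripper_force: 0.0
```

Request:
apply_moves(moves=[[0,0,0,0,0,0,128],[0,0,4,0,0,0,128],[0,0,4,0,0,0,128],[0,0,3,0,0,0,128],[0,0,0,0,0,0,128],[0,0,0,0,0,0,128]])

```text
time_s: 17.8
tool_pos: [0.4502, 0.3704, 0.0686]
tcp_rot: [[0.949, 0.315, -0.0], [0.315, -0.949, -0.0], [-0.0, -0.0, -1.0]]
ft_force: [-1.1, 0.5, -0.1]
opening: 0.0467
gripper_force: 0.0
```

```bash
python3 g.py Lsm; python3 -c "
from h import *
f=bot.grab_frame('scene');cv2.imwrite('pics/s5.png',cv2.resize(f[100:290,300:530],None,fx=3,fy=3,interpolation=2))"
```

```text
t 17.80 pos [45.02 37.04  6.86] yaw 18.3 z [  -0.04   -0.01 -100.  ] open 0.047 gf 0.0 F [-1.1   0.5  -0.11] q [-0.41  0.57 -0.43  1.83  0.32  0.81 -2.25]
Lsm tool shift cm [-0.11 -0.02]
```

View pics/s5.png

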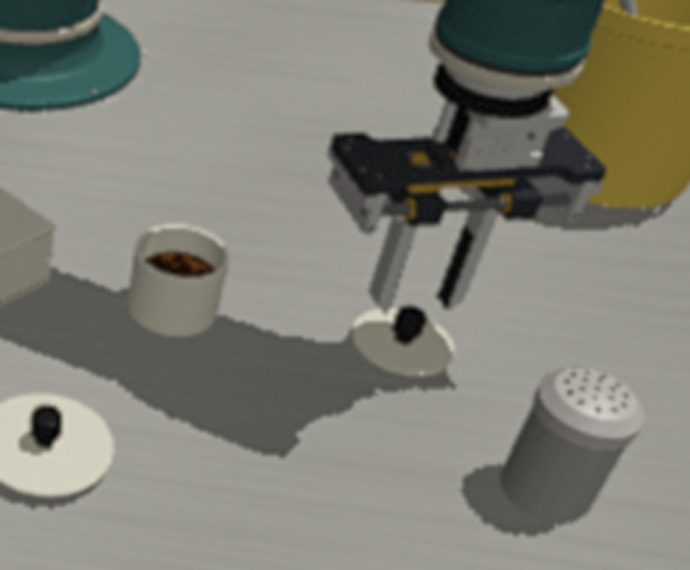

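Fingers (385,300) and (450,300) straddle the small lid's knob at (408,322). The gripper is clear of the dredger.

Request:
apply_moves(moves=[[-0.1,0,1.4,0,0,0,128],[0,0,1.1,0,0,0,128],[0,0,0,0,0,0,255],[0,0,0,0,0,0,255],[0,0,0,0,0,0,255],[0,0,0,0,0,0,255],[0,0,0,0,0,0,255],[0,0,0,0,0,0,255]])

```text
time_s: 18.65
tool_pos: [0.4493, 0.3702, 0.0433]
tcp_rot: [[0.948, 0.317, 0.0], [0.317, -0.948, 0.0], [0.001, -0.0, -1.0]]
ft_force: [-0.5, 0.9, 4.2]
opening: 0.0232
gripper_force: 30.0
```

```bash
python3 g.py Lsm Csm
```

```text
t 18.65 pos [44.93 37.02  4.33] yaw 18.5 z [   0.04    0.05 -100.  ] open 0.023 gf 30.0 F [-0.53  0.89  4.17] q [-0.42  0.61 -0.41  1.84  0.34  0.76 -2.27]
Lsm tool shift cm [-0.03 -0.02]
Csm tool shift cm [-7.39 16.56]
```

Request:
apply_moves(moves=[[0,0,-2,0,0,0,255],[0,0,-4,0,0,0,255],[0,0,-4,0,0,0,255],[-1.85,4.14,0,0,0,0,255],[-1.85,4.14,0,0,0,0,255],[-1.85,4.14,0,0,0,0,255],[-1.84,4.14,0,0,0,0,255],[0,0,0,0,0,0,255]])

```text
time_s: 19.45
tool_pos: [0.4313, 0.1839, 0.1428]
tcp_rot: [[0.95, 0.311, -0.001], [0.311, -0.95, -0.003], [-0.001, 0.002, -1.0]]
ft_force: [-0.5, 0.5, -0.6]
opening: 0.0232
gripper_force: 30.0
```

Request:
apply_moves(moves=[[0,0,0,0,0,0,255],[0,0,1.5,0,0,0,255],[0,0,1,0,0,0,255],[0,0,0,0,0,0,255],[0,0,0,0,0,0,255]])

```text
time_s: 19.95
tool_pos: [0.4314, 0.1902, 0.1179]
tcp_rot: [[0.948, 0.318, -0.001], [0.318, -0.948, 0.0], [-0.001, -0.0, -1.0]]
ft_force: [0.8, -1.0, -1.0]
opening: 0.0231
gripper_force: 30.0
```

```bash
python3 g.py Csm; python3 -c "
from h import *
f=bot.grab_frame('scene');cv2.imwrite('pics/s6.png',cv2.resize(f[90:260,240:460],None,fx=3,fy=3,interpolation=2))"
```

```text
t 19.95 pos [43.14 19.02 11.79] yaw 18.5 z [  -0.08    0.02 -100.  ] open 0.023 gf 30.0 F [ 0.82 -0.97 -1.  ] q [-0.09  0.32 -0.45  2.07  0.2   0.79 -1.91]
Csm tool shift cm [0.02 0.05]
```

View pics/s6.png

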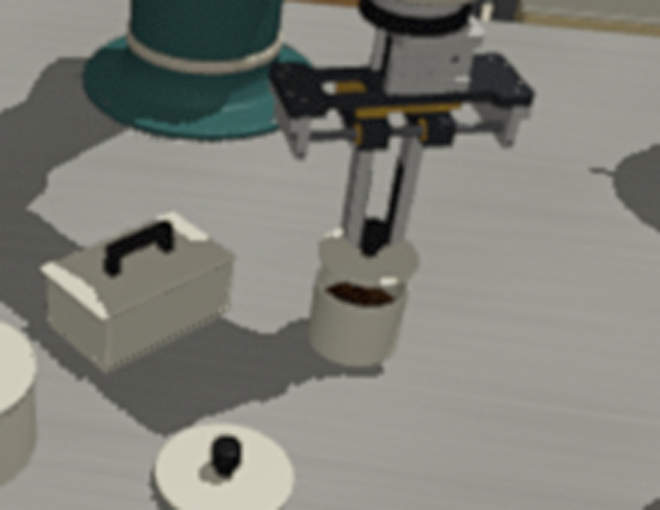

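The oblong lid is seated flat at (140,250). The small lid at (370,255) is over its crock at (358,310). I'll lower it.

Request:
apply_moves(moves=[[0,0,0.8,0,0,0,255],[0,0,0.5,0,0,0,255],[0,0,0.5,0,0,0,255],[0,0,0.4,0,0,0,255],[0,0,0,0,0,0,255]])

```text
time_s: 20.5
tool_pos: [0.4313, 0.1894, 0.0954]
tcp_rot: [[0.948, 0.317, -0.001], [0.317, -0.948, -0.0], [-0.001, -0.0, -1.0]]
ft_force: [0.3, 0.2, -0.5]
opening: 0.023
gripper_force: 30.0
```

Request:
apply_moves(moves=[[0,0,0.1,0,0,0,255],[0,0,0.1,0,0,0,255],[0,0,0.1,0,0,0,255],[0,0,0,0,0,0,255]])

```text
time_s: 20.9
tool_pos: [0.4317, 0.1895, 0.0933]
tcp_rot: [[0.948, 0.317, 0.0], [0.317, -0.948, -0.0], [0.0, 0.0, -1.0]]
ft_force: [-1.5, -1.0, 6.4]
opening: 0.024
gripper_force: 30.0
```

Request:
apply_moves(moves=[[0,0,0,0,0,0,128],[0,0,0,0,0,0,128],[0,0,0,0,0,0,128],[0,0,-2,0,0,0,128],[0,0,-4,0,0,0,128],[0,0,-4,0,0,0,128],[0,0,-4,0,0,0,128],[0,0,0,0,0,0,128]])

```text
time_s: 21.7
tool_pos: [0.4334, 0.1905, 0.2376]
tcp_rot: [[0.948, 0.317, 0.007], [0.317, -0.948, 0.002], [0.007, 0.0, -1.0]]
ft_force: [0.5, 0.4, -1.0]
opening: 0.0468
gripper_force: 0.0
```

```bash
python3 -c "
from h import *
f=bot.grab_frame('scene');cv2.imwrite('pics/s7.png',cv2.resize(f[100:350,50:530],(800,417),interpolation=2))"
```

```text
(no output)
```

View pics/s7.png

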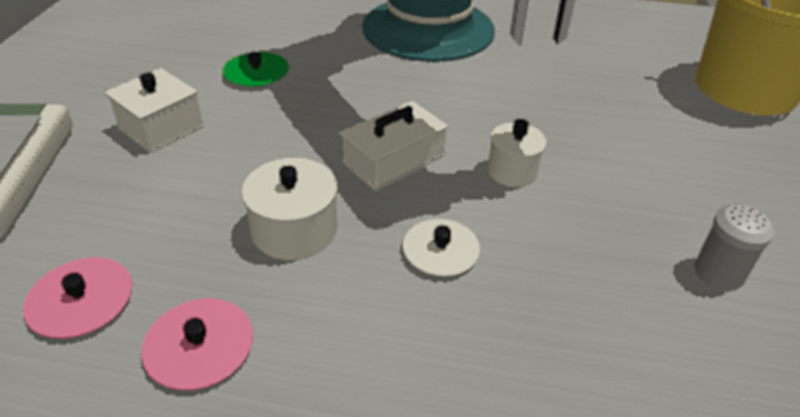

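All four crocks, at (153,105), (290,200), (393,140) and (517,150), carry their lids flat. The spare lid (440,245) and the dredger (735,245) are untouched.

```bash
python3 -c "
from cell import bot
print(bot.close_job())"
```

```text
the job is handed in; nothing more can be done
None
```

All four lids are seated flat on their own crocks, the spare lid, dredger and coloured look-alikes were left alone, and the job was handed in at about 22 s; no verdict was returned.

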